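Put the grinding balls away

TASK

Pick up the metal dipper by its handle, carry it over without losing any, and pour all six porcelain balls out of it into the taller of the two dark bowls. Stand the empty dipper upright on the bench, then put the round wooden lid on that bowl so that it sits properly on the rim. Leave both bowls where they stand; no ball may be left outside.

Things in the scene. Friction and masses are not known exactly. Their poses are not given: they have to be found in the camera images.
- dipper: loose flared metal cup with a wooden handle, 0.15 kg empty (+-30 %), 60 mm high, base 56 mm, mouth 128 mm across outside, wall 3 mm, leaning 31 degrees outwards. Origin at the centre of its underside, z up. Handle along its +x, starting roughly to the robot's right (-y): a level blade 12 mm wide (y), 22 mm high (z 34 to 56), x 58 to 152 mm. Balls all roll out once it is tipped 70 degrees
- dipper_grip (a point): middle of the handle, at (105, 0, 45) mm in the dipper's frame. Fingers close along the dipper's y; squeeze 40 N or more or the loaded cup sags. Tipping the cup handle-up turns the tool as far: a grasp leaning 20 to 25 degrees away from the cup ends 45 to 50 degrees over the other way. A shelf hangs high over the bench behind and a dial scale stands there: keep the wrist clear
- dipper_lip (a point): point on the outer edge of the dipper's rim across from the handle, at (-64, 0, 60) mm in the dipper's frame: the balls run out here when the handle is raised
- ball_0: smooth white porcelain grinding ball, 28 mm diameter, 28 g, rolls freely; origin at its centre; starts inside the dipper
- ball_1: smooth white porcelain grinding ball, 28 mm diameter, 28 g, rolls freely; origin at its centre; starts inside the dipper
- ball_2: smooth white porcelain grinding ball, 28 mm diameter, 28 g, rolls freely; origin at its centre; starts inside the dipper
- ball_3: smooth white porcelain grinding ball, 28 mm diameter, 28 g, rolls freely; origin at its centre; starts inside the dipper
- ball_4: smooth white porcelain grinding ball, 28 mm diameter, 28 g, rolls freely; origin at its centre; starts inside the dipper
- ball_5: smooth white porcelain grinding ball, 28 mm diameter, 28 g, rolls freely; origin at its centre; starts inside the dipper
- tall_bowl: taller, wider dark tea bowl, loose, 0.4 kg: 135 mm across, 94 mm high (rim uneven, 90 to 94 mm). Hollow: about 110 mm across inside at the mouth, 95 mm half-way down, floor at about 12 mm. Origin at the centre of its underside, z up. It gets the balls and the lid
- low_bowl: the lower dark tea bowl, loose bystander: 118 mm across, 77 mm high. Origin at the centre of its underside. It stays empty and in place
- lid: loose wooden lid, about 0.16 kg: disc 138 mm across, 10 mm thick, boss below (94 mm across, 10 mm deep, loose in the tall bowl's mouth), knob on top (30 mm across, 40 mm high). Origin at the centre of the boss's underside, z up; starts on the bench on its boss. Seated, it is about 82 mm above the bowl's origin. Lid and bowls stand in a row along y in any order, close together
- lid_knob (a point): on the axis of the lid's knob at the height to grip, 46 mm above the lid's origin; close the fingers along the world's x to keep the gripper clear of the bowls beside it

How it is judged:
By the outcome, as a careful person would: the job done as asked, in the order asked, and still so for the second after the job is handed in, with the robot touching nothing.
It also fails if it takes over 67 s, if anything falls off the work surface, if the arm or the gripper's body presses on something with over 40 N, if the wrist force passes 120 N, or if a joint passes its speed limit or range.

ROBOT

A 6-joint arm with a two-finger parallel gripper is mounted at the origin on the work surface; the furniture and walls round the work are solid. World frame = base frame: x ahead of the robot, y to its left, z up, the work surface at z = 0. Lengths are in m, angles in rad, forces in N, time in s.
With the tool pointing down it reaches from about 0.35 to 0.725 m from the base axis. Payload 6 kg.
Tool frame: the origin (TCP) lies on the front face of the gripper's body, between the roots of the fingers; the fingertips stand 73 mm ahead of it and the grasp point (between the pads) lies 54 mm ahead of it (r.tip_reach is the distance from the TCP to the fingertips, in m); z points along the fingers, y is the line along which they close (so a half turn about z gives the same grasp; the last joint's range is limited). The gripper opens to 85 mm and grips with 20 to 120 N. Pads are 22 mm wide; open, the fingers measure 114 mm over their backs; the gripper's body (76 mm by 85 mm) begins 54 mm behind the grasp point. The pads swing forward as they close: fully open they stand 13 mm farther back than shut.
Start: joints at [1.637, 0.04, 0.085, 0, -1.615, -0.334], TCP at [0.159, 0.579, 0.304] pointing down, gripper open.
Joint ranges: [-2.56, 2.56], [-1.29, 2.01], [-1.08, 1.49], [-3.29, 1.98], [-2.81, -0.18], [-2.99, 2.99]. Speed limits (rad/s): [2.57, 2.57, 3.01, 3.14, 3.14, 3.14].

INTERFACE

Orientations are given as a rotation vector (axis times angle).
In Python, from workcell import read_state, viewer, ticket, r gives the robot as it stands. The module is installed in compiled form; this text tells all that it offers.
- The arm moves only by the tool arm_command, never from a script. Its argument "plan" is a list of rows, each an object with "travel": the shift along the world's x, y, z in mm, a list of three; "roll": the turn about the world's z in rad. In form: [{"travel": [dx, dy, dz], "roll": roll}, ...]. A call has 1 to 8 rows; each row is the pose to reach, as a shift and turn from the pose commanded when the call began; what a row does not reach only later rows make up. A row lasts 1/10 s, in which the tool goes at most 50 mm and 8.59 degrees, less where a joint would pass 70% of its speed; a pose out of reach is approached as far as the arm can. A call with a gripper value outside its range is refused whole. "jaw" is the finger opening in mm, from 0 to 85.4, set as the call begins (left out, the last holds). The fingers move at their own pace and stop on an object; "squeeze" is the grip in N (left out, the last holds). Time passes only in rows, so rows that repeat a pose let the fingers close. It gives the time, the measured TCP pose, the force, the opening and the grip force at its end, in the units of the state.
- read_state(): the state, without advancing time (a new reading comes with each control period).
- viewer.snapshot(name): name is "side" or "top"; returns the picture (420x560x3 uint8, red, green, blue); there is no depth.
- viewer.get_calibration(name): a dict with "fovy" (degrees; the focal length in pixels is half the picture's height over the tangent of half this angle, whatever the lens; pixels are square), "cx", "cy" (the principal point, pixels), "rvec" (rotation vector, rad) and "tvec" (3), from world to camera coordinates, as OpenCV has them. Camera axes: x right, y down, z forward; pixel columns grow to the right and rows downward; lengths in m; the calibration is good to about 2 mm. A picture is of the moment at which its call begins. get_calibration takes no time and is no camera call.
- ticket.finish_job(): hands the job in; it is judged then, once.
The state is a dict: "time_s": time; "joint_positions": joint angles; "qvel": joint speeds; "joint_torque": joint torques, N m; "ee_pos": TCP position; "tool_rot": TCP orientation; "ft_force": force on the tool from outside, world axes, zero at the start; "moment": the same for the moment, N m; "gripper_width": finger opening in m; "grasp_force": force on a finger pad.
Only numpy, scipy, OpenCV 4.12 (cv2) and the standard library are available. Lean on these libraries where they do the work, as an engineer would, in place of code of your own. Each camera call takes 0.05 s, during which the arm holds its last target. There are 200 camera calls.

## Working session

There is one attempt and no reset: what is moved stays moved. The work goes in short steps, Python scripts to look and compute and a tool call to move; the robot and the scene stay as the last step left them, time stands still between calls to the robot, and variables do not carry over. Pictures are saved under pics/ and viewed, at most 10 in all, crops included, and the job is handed in when it is done.

Besides the shell and the picture viewer there is one more tool, called as name(argument=value, ...), one argument or row to a line, values as JSON. arm_command: Moves the arm, as the interface text tells. Its arguments: {"type":"object","properties":{"plan":{"type":"array"},"jaw":{"type":"number"},"squeeze":{"type":"number"}},"required":["plan"]}

```bash
mkdir -p pics; cat > h.py <<'E'
import numpy as np, cv2
from workcell import read_state, viewer, ticket, r
def cal(n):
    c=viewer.get_calibration(n); f=210/np.tan(np.radians(c["fovy"])/2)
    K=np.array([[f,0,c["cx"]],[0,f,c["cy"]],[0,0,1]]); return K,cv2.Rodrigues(np.array(c["rvec"],float))[0],np.array(c["tvec"],float).ravel()
def proj(n,P):
    K,R,t=cal(n); q=(K@(R@np.atleast_2d(P).T+t[:,None])).T; return q[:,:2]/q[:,2:]
def ray(n,uv):
    K,R,t=cal(n); return -R.T@t, R.T@np.linalg.inv(K)@np.array([uv[0],uv[1],1.])
def onz(n,uv,z):
    o,d=ray(n,uv); return o+d*(z-o[2])/d[2]
def tri(uv1,uv2,n1="top",n2="side"):
    o1,d1=ray(n1,uv1);o2,d2=ray(n2,uv2)
    s=np.linalg.lstsq(np.c_[d1,-d2],o2-o1,rcond=None)[0]
    a,b=o1+d1*s[0],o2+d2*s[1]; return (a+b)/2,np.linalg.norm(a-b)
def snap(n,f,crop=None,k=1):
    im=viewer.snapshot(n)[:,:,::-1]
    cv2.imwrite("pics/raw_"+f,im)
    if crop: x0,y0,x1,y1=crop; im=im[y0:y1,x0:x1]
    cv2.imwrite("pics/"+f,cv2.resize(im,None,fx=k,fy=k,interpolation=cv2.INTER_CUBIC)); return im
E
python3 - <<'E'
from h import *
s=read_state(); print({k:np.round(v,3) for k,v in s.items()})
for n in("top","side"):
    snap(n,n+"0.png"); print(n,viewer.get_calibration(n), ray(n,(280,210)))
E
```

```text
{'time_s': np.float64(0.0), 'joint_positions': array([ 1.637,  0.041,  0.084, -0.   , -1.615, -0.334]), 'qvel': array([ 0.002,  0.001, -0.   , -0.001,  0.   ,  0.001]), 'joint_torque': array([-0.0000e+00, -3.6820e+01,  3.4742e+01,  6.9330e+00, -5.0000e-03,
        0.0000e+00]), 'ee_pos': array([0.159, 0.578, 0.303]), 'tool_rot': array([ 3.112, -0.419, -0.   ]), 'ft_force': array([0.008, 1.343, 0.449]), 'moment': array([ 0.004,  0.011, -0.015]), 'grasp_force': np.float64(0.0), 'gripper_width': np.float64(0.085)}
top {'fovy': 56.57492408808282, 'cx': 274.0750487091924, 'cy': 207.72839431282813, 'rvec': array([ 2.15695124, -2.1187535 ,  0.17741116]), 'tvec': array([0.00772465, 0.45460583, 1.07570695])} (array([0.27416004, 0.0174781 , 1.13507813]), array([ 0.1564965 , -0.01675328, -0.98767029]))
side {'fovy': 54.07344813480183, 'cx': 285.4127361927051, 'cy': 205.74775964939343, 'rvec': array([ 2.26816343, -0.1981033 ,  0.06437687]), 'tvec': array([-0.47555536,  0.10850282,  1.06512069])} (array([ 0.36227539, -0.81121623,  0.76360502]), array([ 0.0983322 ,  0.74870926, -0.65577819]))
```

```bash
python3 -c "
import cv2,numpy as np
a=cv2.imread('pics/top0.png');b=cv2.imread('pics/side0.png');print(a.shape,b.shape)"
```

```text
(420, 560, 3) (420, 560, 3)
```

View pics/top0.png

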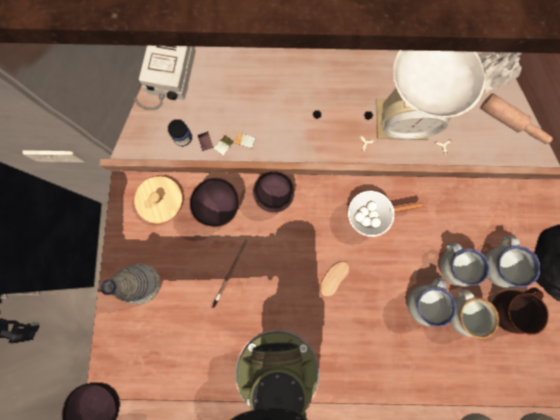

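View pics/side0.png

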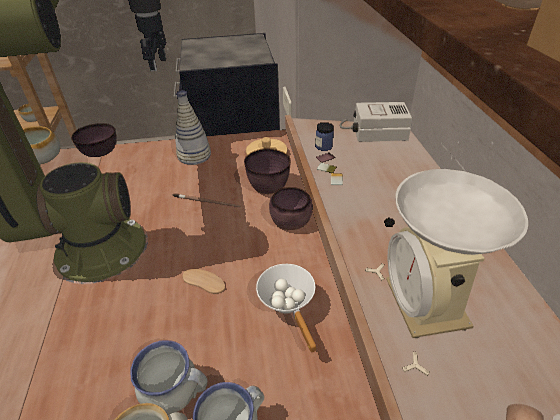

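The top view shows the lid at (158,200), tall bowl at (214,203), low bowl at (273,190), and the dipper at (371,214) with its handle ending at (420,206). In the side view the dipper is at (286,290) with its handle running to (312,347), and the bowls are at (267,170) and (291,208).

```bash
python3 - <<'E'
import cv2
a=cv2.imread('pics/top0.png')[160:250,125:430]; b=cv2.imread('pics/side0.png')[130:355,230:340]
a=cv2.resize(a,None,fx=2.6,fy=2.6,interpolation=cv2.INTER_CUBIC)
b=cv2.resize(b,None,fx=2.6,fy=2.6,interpolation=cv2.INTER_CUBIC)
import numpy as np
t=cv2.imread('pics/top0.png')[160:250,330:430]; t=cv2.resize(t,None,fx=4,fy=3.6*1.11,interpolation=cv2.INTER_CUBIC)
c=np.zeros((600,800,3),np.uint8); c[:a.shape[0],:a.shape[1]]=a
c2=np.zeros((600,800,3),np.uint8); c2[:b.shape[0],:b.shape[1]]=b; c2[:t.shape[0],300:300+t.shape[1]]=t
print(a.shape,b.shape,t.shape)
cv2.imwrite('pics/c1.png',a); cv2.imwrite('pics/c2.png',c2)
E
```

```text
(234, 793, 3) (585, 286, 3) (360, 400, 3)
```

View pics/c1.png

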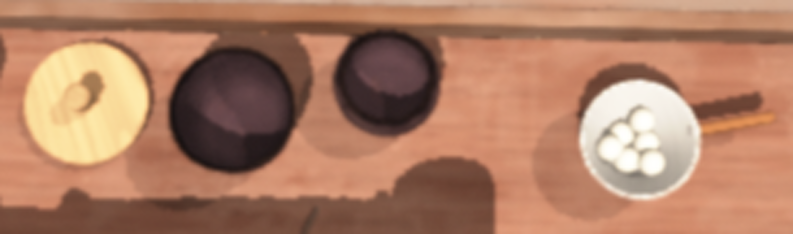

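View pics/c2.png

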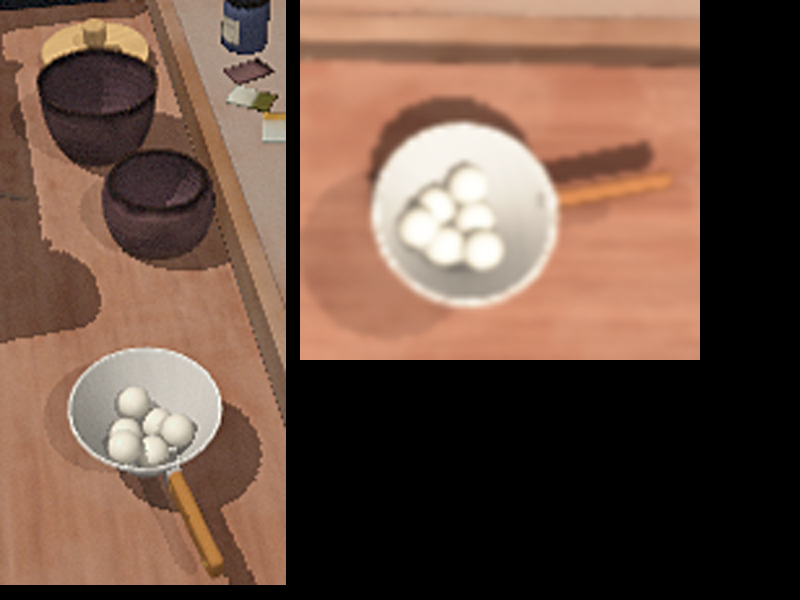

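Rims and knob read from the crops: tall bowl top view x170–296/y45–172, side x37–158/y50–117, and likewise for the low bowl, lid and dipper. I'll fit circles to these boxes from both views.

```bash
cat >> h.py <<'E'
def box(n,c,R):
    a=np.linspace(0,2*np.pi,180); p=proj(n,np.c_[c[0]+R*np.cos(a),c[1]+R*np.sin(a),0*a+c[2]])
    return np.r_[p.min(0),p.max(0)]
E
python3 - <<'E'
from h import *
from scipy.optimize import least_squares
def T(b): b=np.array(b,float); return (b+.5)/2.6-.5+np.array([125,160]*2)
def D(b): b=np.array(b,float)-np.array([300,0]*2); return (b+.5)/4-.5+np.array([330,160]*2)
def S(b): b=np.array(b,float); return (b+.5)/2.6-.5+np.array([230,130]*2)
for nm,t,s,R in [("tall",T([170,45,296,172]),S([37,50,158,117]),.0675),("low",T([336,30,440,132]),S([103,150,214,212]),.059),("dip",D([371,122,557,306]),S([68,347,222,475]),.064)]:
    f=lambda c:np.r_[box("top",c[:3],c[3])-t,box("side",c[:3],c[3])-s]
    q=least_squares(f,[.5,0,.05,R]); print(nm,np.round(q.x*1000,1),np.round(q.fun,1))
    z={"tall":.092,"low":.077,"dip":.060}[nm]
    g=lambda c:np.r_[box("top",[c[0],c[1],z],R)-t]; print("   fixed top",np.round(least_squares(g,[.5,0]).x*1000,1))
    g=lambda c:np.r_[box("side",[c[0],c[1],z],R)-s]; print("   fixed side",np.round(least_squares(g,[.5,0]).x*1000,1))
t=T([23,41,151,166]); q=least_squares(lambda c:box("top",[c[0],c[1],.02],.069)-t,[.5,.3]); print("lid",np.round(q.x*1000,1),np.round(q.fun,1))
def mm(p): return np.round(p[0]*1000,1),np.round(p[1]*1000,1)
print("knob top",mm(tri(T([75,97]*2)[:2],S([94,25]*2)[:2])))
print("handle tip",mm(tri(D([669,181]*2)[:2],S([214,564]*2)[:2])))
print("handle root",mm(tri(D([562,199]*2)[:2],S([175,479]*2)[:2])))
print("ledge",onz("top",T([400,38]*2)[:2],0),onz("top",T([400,14]*2)[:2],0.03))
print("shelf edge top ray dir",onz("top",(300,46),0.6),onz("top",(300,46),0.8))
for c in [(437,75),(410,110)]: print("scale",onz("top",c,.25))
E
```

```text
tall [460.6 178.8  89.2  66.8] [-0.3  0.4  0.4 -0.1  0.3 -0.2 -0.1  0.1]
   fixed top [460.5 178.4]
   fixed side [459.9 174.8]
low [498.7  17.2  72.3  55.1] [ 0.2 -0.5 -0.2 -0.9 -0.2 -1.2 -1.2  1.5]
   fixed top [495.8  17.1]
   fixed side [499.8  13.2]
dip [ 441.1 -254.4   56.8   64.9] [ 0.1  0.2 -0.1  0.  -0.5  0.5  0.6 -0.5]
   fixed top [ 440.9 -253.6]
   fixed side [ 440.6 -257.1]
lid [475.9 352.6] [ 0.8  0.7 -0.8 -0.6]
knob top (array([476.6, 355.5,  55.2]), np.float64(1.6))
handle tip (array([ 467.7, -401. ,   51.7]), np.float64(0.1))
handle root (array([ 453.2, -324.6,   52.8]), np.float64(0.3))
ledge [0.56196382 0.00422021 0.        ] [0.58208051 0.00500478 0.03      ]
shelf edge top ray dir [ 0.60709198 -0.01769711  0.6       ] [ 0.48264962 -0.00454942  0.8       ]
scale [ 0.75470693 -0.37543151  0.25      ]
scale [ 0.66312249 -0.30596372  0.25      ]
```

arm_command(
  plan=[
    {"travel": [150,-50,0],"roll": -0.3},
    {"travel": [250,-100,0],"roll": -0.4},
    {"travel": [250,-100,0],"roll": -0.5},
    {"travel": [290,-150,0],"roll": -0.7},
    {"travel": [300,-200,0],"roll": -0.8},
    {"travel": [305,-250,0],"roll": -0.9},
    {"travel": [305,-300,0],"roll": -1.0},
    {"travel": [305,-350,0],"roll": -1.124},
  ],
  jaw=60,
  squeeze=100,
)

```text
time_s: 0.9
ee_pos: [0.4373, 0.3242, 0.3029]
tool_rot: [2.405, -2.019, 0.0]
ft_force: [1.1, 0.8, 0.1]
gripper_width: 0.0596
grasp_force: 0.0
```

arm_command(
  plan=[
    {"travel": [15,-400,0],"roll": -0.1},
    {"travel": [15,-400,0],"roll": -0.1},
    {"travel": [15,-400,0],"roll": -0.1},
    {"travel": [15,-400,0],"roll": -0.1},
    {"travel": [15,-400,0],"roll": -0.1},
    {"travel": [15,-400,0],"roll": -0.1},
    {"travel": [15,-400,0],"roll": -0.1},
    {"travel": [15,-400,0],"roll": -0.1},
  ],
)

```text
time_s: 1.7
ee_pos: [0.4509, -0.0755, 0.3038]
tool_rot: [-2.308, 2.131, -0.0]
ft_force: [1.7, 0.5, 0.6]
gripper_width: 0.0601
grasp_force: 0.0
```

arm_command(
  plan=[
    {"travel": [0,-250,0],"roll": 0},
    {"travel": [0,-250,0],"roll": 0},
    {"travel": [0,-250,0],"roll": 0},
    {"travel": [0,-250,0],"roll": 0},
    {"travel": [0,-250,0],"roll": 0},
    {"travel": [0,-250,0],"roll": 0},
    {"travel": [0,-250,0],"roll": 0},
  ],
)

```text
time_s: 2.4
ee_pos: [0.4509, -0.3246, 0.3027]
tool_rot: [2.304, -2.135, -0.003]
ft_force: [-0.5, 0.0, -0.5]
gripper_width: 0.06
grasp_force: 0.0
```

arm_command(
  plan=[
    {"travel": [13,-57,-30],"roll": 0.105},
    {"travel": [13,-57,-80],"roll": 0.105},
    {"travel": [13,-57,-120],"roll": 0.105},
    {"travel": [13,-57,-160],"roll": 0.105},
    {"travel": [13,-57,-190],"roll": 0.105},
    {"travel": [13,-57,-203],"roll": 0.105},
    {"travel": [13,-57,-203],"roll": 0.105},
  ],
  jaw=40,
)

```text
time_s: 3.1
ee_pos: [0.4642, -0.3792, 0.0995]
tool_rot: [2.417, -2.006, -0.004]
ft_force: [0.5, -0.0, 0.1]
gripper_width: 0.0402
grasp_force: 0.0
```

```bash
python3 - <<'E'
from h import *
s=read_state(); print({k:np.round(s[k],3) for k in("time_s","ee_pos","tool_rot","ft_force","moment","joint_positions")})
a=snap("top","t1.png")[150:290,320:470]; b=snap("side","s1.png")[220:400,220:360]
f=lambda i,h:cv2.resize(i,(int(i.shape[1]*h/i.shape[0]),h),interpolation=cv2.INTER_CUBIC)
cv2.imwrite("pics/m1.png",np.hstack([f(a,390),f(b,390)]))
E
```

```text
{'time_s': np.float64(3.1), 'ee_pos': array([ 0.464, -0.379,  0.1  ]), 'tool_rot': array([ 2.417, -2.006, -0.004]), 'ft_force': array([ 0.497, -0.043,  0.105]), 'moment': array([ 0.035, -0.   , -0.039]), 'joint_positions': array([-0.351,  0.113, -0.215, -0.   , -1.246,  0.537])}
```

View pics/m1.png

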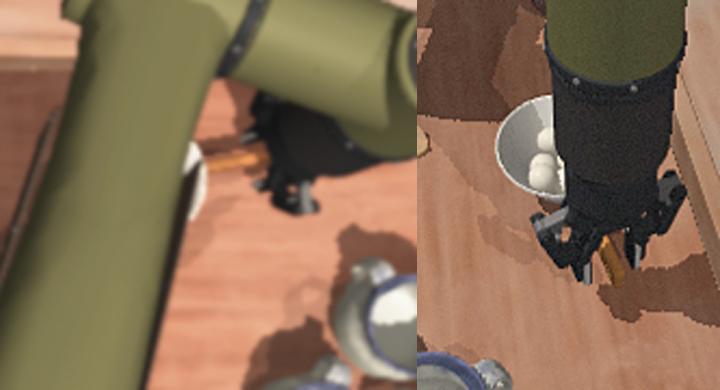

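The picture shows the handle between the open fingers, with its tail sticking out past them. Next I close the fingers.

arm_command(
  plan=[
    {"travel": [0,0,0],"roll": 0},
    {"travel": [0,0,0],"roll": 0},
    {"travel": [0,0,0],"roll": 0},
    {"travel": [0,0,0],"roll": 0},
  ],
  jaw=0,
  squeeze=100,
)

```text
time_s: 3.6
ee_pos: [0.4651, -0.3811, 0.1025]
tool_rot: [-2.416, 2.008, -0.004]
ft_force: [1.1, -1.5, 4.6]
gripper_width: 0.0103
grasp_force: 97.7
```

arm_command(
  plan=[
    {"travel": [0,0,10],"roll": 0},
    {"travel": [0,0,15],"roll": 0},
    {"travel": [0,0,15],"roll": 0},
  ],
)

```text
time_s: 3.9
ee_pos: [0.4645, -0.3806, 0.1163]
tool_rot: [-2.416, 2.008, -0.0]
ft_force: [1.1, -0.8, -3.7]
gripper_width: 0.0101
grasp_force: 97.7
```

```bash
python3 - <<'E'
from h import *
s=read_state(); print({k:np.round(s[k],3) for k in("time_s","ee_pos","ft_force","moment","gripper_width","grasp_force")})
E
```

```text
{'time_s': np.float64(3.9), 'ee_pos': array([ 0.464, -0.381,  0.116]), 'ft_force': array([ 1.087, -0.83 , -3.694]), 'moment': array([-0.383, -0.163, -0.007]), 'gripper_width': np.float64(0.01), 'grasp_force': np.float64(97.719)}
```

arm_command(
  plan=[
    {"travel": [0,0,0],"roll": 0},
    {"travel": [0,0,0],"roll": 0},
  ],
  squeeze=50,
)

```text
time_s: 4.1
ee_pos: [0.4641, -0.3804, 0.1151]
tool_rot: [2.416, -2.008, -0.002]
ft_force: [-0.0, 0.2, -4.0]
gripper_width: 0.0106
grasp_force: 97.7
```

arm_command(
  plan=[
    {"travel": [0,0,0],"roll": 0},
    {"travel": [0,0,0],"roll": 0},
  ],
  squeeze=35,
)

```text
time_s: 4.3
ee_pos: [0.4643, -0.3805, 0.1155]
tool_rot: [2.416, -2.008, -0.001]
ft_force: [-0.6, -0.3, -3.9]
gripper_width: 0.0107
grasp_force: 97.7
```

arm_command(
  plan=[
    {"travel": [0,0,0],"roll": 0},
    {"travel": [0,0,0],"roll": 0},
    {"travel": [0,0,0],"roll": 0},
  ],
  squeeze=20,
)

```text
time_s: 4.6
ee_pos: [0.4645, -0.3806, 0.1159]
tool_rot: [2.416, -2.008, -0.0]
ft_force: [-0.2, -0.5, -3.7]
gripper_width: 0.0102
grasp_force: 97.7
```

```bash
python3 - <<'E'
from h import *
s=read_state(); print({k:np.round(s[k],3) for k in("time_s","ee_pos","ft_force","moment","gripper_width","grasp_force")})
E
```

```text
{'time_s': np.float64(4.6), 'ee_pos': array([ 0.464, -0.381,  0.116]), 'ft_force': array([-0.235, -0.475, -3.704]), 'moment': array([-0.436, -0.095,  0.012]), 'gripper_width': np.float64(0.01), 'grasp_force': np.float64(97.704)}
```

arm_command(
  plan=[
    {"travel": [0,0,0],"roll": 0},
    {"travel": [0,0,0],"roll": 0},
  ],
  jaw=0,
  squeeze=50,
)

```text
time_s: 4.8
ee_pos: [0.4644, -0.3806, 0.1159]
tool_rot: [2.416, -2.008, -0.0]
ft_force: [0.4, -0.1, -4.0]
gripper_width: 0.0102
grasp_force: 97.7
```

arm_command(
  plan=[
    {"travel": [0,0,0],"roll": 0},
    {"travel": [0,0,0],"roll": 0},
  ],
  jaw=0,
  squeeze=35,
)

```text
time_s: 5.0
ee_pos: [0.4645, -0.3806, 0.1159]
tool_rot: [2.416, -2.008, -0.0]
ft_force: [-0.2, 0.1, -3.5]
gripper_width: 0.0103
grasp_force: 97.7
```

arm_command(
  plan=[
    {"travel": [0,0,0],"roll": 0},
    {"travel": [0,0,0],"roll": 0},
  ],
  jaw=0,
  squeeze=25,
)

```text
time_s: 5.2
ee_pos: [0.4644, -0.3806, 0.1159]
tool_rot: [2.416, -2.008, -0.0]
ft_force: [-0.5, -0.3, -3.2]
gripper_width: 0.0102
grasp_force: 97.7
```

```bash
python3 - <<'E'
from h import *
s=read_state(); print({k:np.round(s[k],3) for k in("time_s","ee_pos","ft_force","moment","gripper_width","grasp_force")})
E
```

```text
{'time_s': np.float64(5.2), 'ee_pos': array([ 0.464, -0.381,  0.116]), 'ft_force': array([-0.504, -0.305, -3.234]), 'moment': array([-0.407, -0.088,  0.037]), 'gripper_width': np.float64(0.01), 'grasp_force': np.float64(97.709)}
```

arm_command(
  plan=[
    {"travel": [0,0,0],"roll": 0},
    {"travel": [0,0,0],"roll": 0},
  ],
  jaw=3,
  squeeze=50,
)

```text
time_s: 5.4
ee_pos: [0.4644, -0.3806, 0.1159]
tool_rot: [2.416, -2.008, -0.0]
ft_force: [-0.6, 0.1, -3.7]
gripper_width: 0.0103
grasp_force: 97.7
```

```bash
python3 - <<'E'
from h import *
s=read_state(); print({k:np.round(s[k],3) for k in("time_s","ee_pos","ft_force","moment","gripper_width","grasp_force")})
E
```

```text
{'time_s': np.float64(5.4), 'ee_pos': array([ 0.464, -0.381,  0.116]), 'ft_force': array([-0.552,  0.098, -3.673]), 'moment': array([-0.482, -0.125, -0.037]), 'gripper_width': np.float64(0.01), 'grasp_force': np.float64(97.705)}
```

arm_command(
  plan=[
    {"travel": [0,0,-8],"roll": 0},
    {"travel": [0,0,-8],"roll": 0},
  ],
  jaw=9,
  squeeze=30,
)

```text
time_s: 5.6
ee_pos: [0.4639, -0.3802, 0.1062]
tool_rot: [2.416, -2.008, -0.004]
ft_force: [-0.6, 0.1, -3.4]
gripper_width: 0.0103
grasp_force: 97.7
```

arm_command(
  plan=[
    {"travel": [0,0,0],"roll": 0},
    {"travel": [0,0,0],"roll": 0},
  ],
  jaw=10.2,
  squeeze=30,
)

```text
time_s: 5.8
ee_pos: [0.4644, -0.3806, 0.1079]
tool_rot: [2.416, -2.008, -0.0]
ft_force: [-0.5, 0.4, -2.8]
gripper_width: 0.0104
grasp_force: 79.8
```

arm_command(
  plan=[
    {"travel": [0,0,0],"roll": 0},
    {"travel": [0,0,0],"roll": 0},
  ],
  jaw=11,
  squeeze=30,
)

```text
time_s: 6.0
ee_pos: [0.4645, -0.3806, 0.1081]
tool_rot: [2.416, -2.008, 0.0]
ft_force: [-0.0, -0.2, -2.8]
gripper_width: 0.0114
grasp_force: 44.5
```

```bash
python3 - <<'E'
from h import *
s=read_state(); print({k:np.round(s[k],3) for k in("time_s","ee_pos","ft_force","moment","gripper_width","grasp_force")})
E
```

```text
{'time_s': np.float64(6.0), 'ee_pos': array([ 0.465, -0.381,  0.108]), 'ft_force': array([-0.008, -0.233, -2.773]), 'moment': array([-0.462, -0.059, -0.025]), 'gripper_width': np.float64(0.011), 'grasp_force': np.float64(44.499)}
```

arm_command(
  plan=[
    {"travel": [0,0,0],"roll": 0},
    {"travel": [0,0,0],"roll": 0},
  ],
  jaw=11.3,
)

```text
time_s: 6.2
ee_pos: [0.4645, -0.3806, 0.1081]
tool_rot: [-2.416, 2.008, -0.0]
ft_force: [0.2, 0.5, -2.8]
gripper_width: 0.0116
grasp_force: 31.2
```

```bash
cat > st.py <<'E'
from h import *
s=read_state(); print({k:np.round(s[k],3).tolist() for k in("time_s","ee_pos","ft_force","moment","gripper_width","grasp_force")})
E
python3 st.py
```

```text
{'time_s': 6.2, 'ee_pos': [0.465, -0.381, 0.108], 'ft_force': [0.159, 0.465, -2.789], 'moment': [-0.169, -0.024, 0.021], 'gripper_width': 0.012, 'grasp_force': 31.183}
```

arm_command(
  plan=[
    {"travel": [0,0,0],"roll": 0},
    {"travel": [0,0,0],"roll": 0},
  ],
  jaw=11.5,
)

```text
time_s: 6.4
ee_pos: [0.4645, -0.3806, 0.108]
tool_rot: [2.416, -2.008, 0.0]
ft_force: [-0.3, 0.1, -1.8]
gripper_width: 0.0114
grasp_force: 22.2
```

```bash
python3 st.py
```

```text
{'time_s': 6.4, 'ee_pos': [0.465, -0.381, 0.108], 'ft_force': [-0.336, 0.089, -1.787], 'moment': [-0.114, -0.06, -0.041], 'gripper_width': 0.011, 'grasp_force': 22.237}
```

arm_command(
  plan=[
    {"travel": [0,0,0],"roll": 0},
    {"travel": [0,0,0],"roll": 0},
  ],
  jaw=11.7,
)

```text
time_s: 6.6
ee_pos: [0.4645, -0.3806, 0.108]
tool_rot: [2.416, -2.008, 0.0]
ft_force: [-0.2, 0.3, -3.0]
gripper_width: 0.0117
grasp_force: 13.3
```

```bash
python3 st.py
```

```text
{'time_s': 6.6, 'ee_pos': [0.464, -0.381, 0.108], 'ft_force': [-0.232, 0.288, -3.032], 'moment': [-0.027, -0.047, -0.014], 'gripper_width': 0.012, 'grasp_force': 13.301}
```

The jaw setpoint controls the grip force: about 44 N per mm below 12 mm. That lets me sag the cup under control. I'll pre-tilt it about 25° with its front base edge on the bench, then clamp.

arm_command(
  plan=[
    {"travel": [-1,3,10],"roll": 0},
    {"travel": [-1,7,20],"roll": 0},
    {"travel": [-2,12,30],"roll": 0},
    {"travel": [-4,19,40],"roll": 0},
    {"travel": [-5,26,50],"roll": 0},
    {"travel": [-6,33,57],"roll": 0},
    {"travel": [-6,33,57],"roll": 0},
  ],
  jaw=11.6,
)

```text
time_s: 7.3
ee_pos: [0.459, -0.3473, 0.1671]
tool_rot: [-2.417, 2.006, -0.005]
ft_force: [0.4, -3.6, 3.0]
gripper_width: 0.0123
grasp_force: 14.1
```

arm_command(
  plan=[
    {"travel": [0,0,0],"roll": 0},
    {"travel": [0,0,0],"roll": 0},
  ],
  jaw=10,
  squeeze=100,
)

```text
time_s: 7.5
ee_pos: [0.459, -0.3482, 0.1662]
tool_rot: [2.416, -2.008, 0.004]
ft_force: [0.8, -2.7, 6.8]
gripper_width: 0.0111
grasp_force: 51.3
```

```bash
python3 st.py; python3 - <<'E'
from h import *
snap("side","s2.png",(200,150,400,350),3)
E
```

```text
{'time_s': 7.5, 'ee_pos': [0.459, -0.348, 0.166], 'ft_force': [0.837, -2.652, 6.792], 'moment': [-0.336, -0.128, -0.032], 'gripper_width': 0.011, 'grasp_force': 51.301}
```

View pics/s2.png

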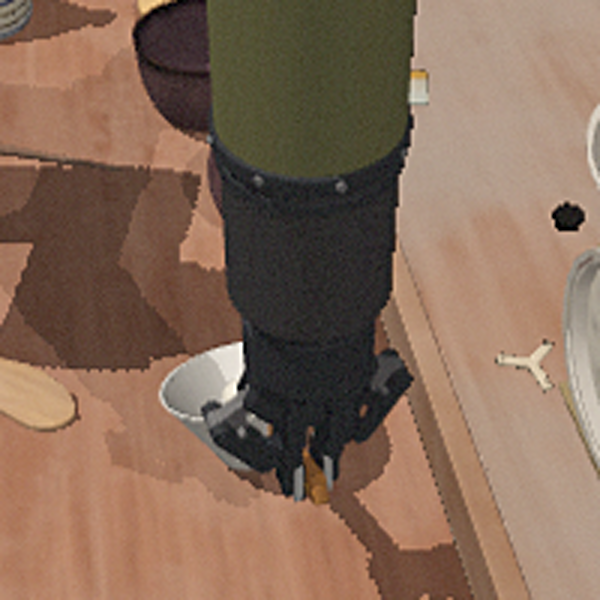

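arm_command(
  plan=[
    {"travel": [0,0,15],"roll": 0},
    {"travel": [0,0,40],"roll": 0},
    {"travel": [0,0,70],"roll": 0},
    {"travel": [0,0,100],"roll": 0},
    {"travel": [0,0,120],"roll": 0},
    {"travel": [0,0,125],"roll": 0},
    {"travel": [0,0,125],"roll": 0},
  ],
  jaw=9,
  squeeze=100,
)

```text
time_s: 8.25
ee_pos: [0.4585, -0.3474, 0.2894]
tool_rot: [-2.416, 2.008, 0.001]
ft_force: [0.4, 0.2, -3.7]
gripper_width: 0.0105
grasp_force: 76.0
```

```bash
python3 st.py
```

```text
{'time_s': 8.25, 'ee_pos': [0.459, -0.347, 0.289], 'ft_force': [0.448, 0.207, -3.675], 'moment': [-0.373, -0.047, 0.046], 'gripper_width': 0.01, 'grasp_force': 75.987}
```

arm_command(
  plan=[
    {"travel": [1,15,0],"roll": 0},
    {"travel": [2,40,0],"roll": 0},
    {"travel": [4,70,0],"roll": 0},
    {"travel": [7,100,0],"roll": 0},
    {"travel": [9,130,0],"roll": 0},
    {"travel": [11,160,0],"roll": 0},
    {"travel": [13,190,0],"roll": 0},
    {"travel": [15,220,0],"roll": 0},
  ],
)

```text
time_s: 9.05
ee_pos: [0.4727, -0.1258, 0.2878]
tool_rot: [2.415, -2.006, -0.005]
ft_force: [0.4, 0.5, -3.6]
gripper_width: 0.0105
grasp_force: 75.9
```

arm_command(
  plan=[
    {"travel": [2,30,0],"roll": 0},
    {"travel": [4,60,0],"roll": 0},
    {"travel": [6,90,0],"roll": 0},
    {"travel": [8,120,0],"roll": 0},
    {"travel": [10,142,0],"roll": 0},
    {"travel": [12,155,0],"roll": 0},
    {"travel": [12,163,0],"roll": 0},
    {"travel": [12,163,0],"roll": 0},
  ],
)

```text
time_s: 9.85
ee_pos: [0.4852, 0.0359, 0.289]
tool_rot: [2.416, -2.006, -0.001]
ft_force: [0.1, -0.8, -3.2]
gripper_width: 0.0107
grasp_force: 76.0
```

```bash
python3 st.py; python3 - <<'E'
from h import *
t=snap("top","t3.png")[130:290,180:400]; s=snap("side","s3.png")[50:260,200:400]
f=lambda i,h:cv2.resize(i,(int(i.shape[1]*h/i.shape[0]),h),interpolation=cv2.INTER_CUBIC)
cv2.imwrite("pics/m3.png",np.hstack([f(t,330),f(s,330)]))
E
```

```text
{'time_s': 9.85, 'ee_pos': [0.485, 0.036, 0.289], 'ft_force': [0.086, -0.759, -3.21], 'moment': [-0.331, -0.104, 0.06], 'gripper_width': 0.011, 'grasp_force': 75.979}
```

View pics/m3.png

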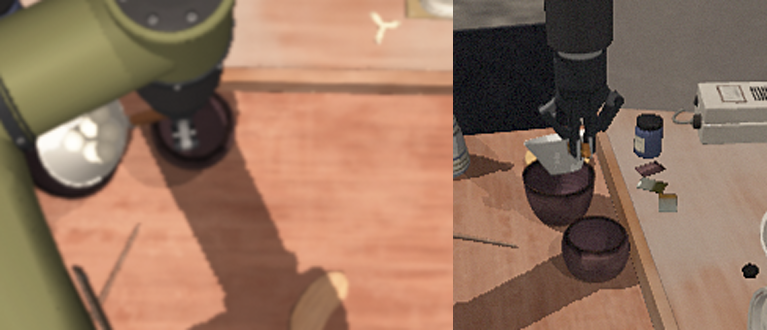

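The picture shows the balls still in the tilted cup, held above the tall bowl. Rim extents are the right edge at crop x≈128 and bottom at y≈190 in the top view, and the left tip at (70,143) in the side crop. I'll check the tilt against the model.

```bash
cat >> h.py <<'E'
f=np.array([-.179,.984,0]); sd=np.array([.984,.179,0]); up=np.array([0,0,1.])
def dip2w(G,th,P,g=130):
    P=np.atleast_2d(P)/1000.; th=np.radians(th)
    fw=-(P[:,0]-g/1000); u=P[:,2]-.045
    return G+np.outer(fw*np.cos(th)+u*np.sin(th),f)+np.outer(-fw*np.sin(th)+u*np.cos(th),up)+np.outer(P[:,1],sd)
def rim(G,th):
    a=np.linspace(0,2*np.pi,120); return dip2w(G,th,np.c_[64*np.cos(a),64*np.sin(a),0*a+60])
E
python3 - <<'E'
from h import *
G=np.array([.485,.036,.235])
print("obs top right/bottom",180+128/2.0625,130+190/2.0625," side left tip",200+70/1.571,50+143/1.571)
for th in (10,20,25,30,35,40):
    p=proj("top",rim(G,th)); q=proj("side",rim(G,th)); i=q[:,0].argmin()
    print(th,p.max(0).round(1),q[i].round(1),proj("top",rim(G,th).mean(0)).round(1),"lip",dip2w(G,th,[-64,0,60]).round(3))
E
```

```text
obs top right/bottom 242.06060606060606 222.12121212121212  side left tip 244.55760661998727 141.0248249522597
10 [238.  217.4] [241.9 123.7] [[212.  190.6]] lip [[0.45  0.227 0.216]]
20 [238.7 218.6] [243.1 132.7] [[214.8 192.3]] lip [[0.451 0.22  0.183]]
25 [239.3 219. ] [243.9 137.3] [[216.7 193. ]] lip [[0.452 0.215 0.167]]
30 [240.1 219.3] [244.7 141.9] [[218.9 193.6]] lip [[0.454 0.209 0.151]]
35 [241.1 219.6] [245.6 146.5] [[221.4 194. ]] lip [[0.455 0.201 0.136]]
40 [242.4 219.7] [246.5 151. ] [[224.2 194.4]] lip [[0.457 0.192 0.122]]
```

```bash
cat > th.py <<'E'
from h import *
s=read_state(); im=viewer.snapshot("side").astype(int); G=np.array(s["ee_pos"])-[0,0,.054]
m=((im.max(2)-im.min(2)<28)&(im.min(2)>110)).astype(np.uint8)
q0=proj("side",G)[0].astype(int); x0,x1,y0,y1=q0[0]-75,q0[0]+45,max(q0[1]-30,0),q0[1]+90
w=np.zeros_like(m); w[y0:y1,x0:x1]=m[y0:y1,x0:x1]
n,L,S,C=cv2.connectedComponentsWithStats(w); k=1+S[1:,4].argmax(); ys,xs=np.where(L==k)
i=xs.argmin(); tip=np.array([xs[i],ys[xs<=xs[i]+1].mean()])
best=min(range(0,100,1),key=lambda t:np.linalg.norm((lambda q:q[q[:,0].argmin()])(proj("side",rim(G,t)))-tip))
print("t",s["time_s"],"tip",tip,"blob",S[k],"theta",best,"lip",dip2w(G,best,[-64,0,60]).round(3)[0],"Fz",np.round(s["ft_force"][2],2),"M",np.round(s["moment"],3),"grip",np.round(s["grasp_force"],1))
E
python3 th.py
```

```text
t 9.95 tip [245. 141.] blob [245 135  24   8 100] theta 29 lip [0.454 0.209 0.155] Fz -3.8 M [-0.398 -0.065 -0.04 ] grip 76.0
```

arm_command(
  plan=[
    {"travel": [0,0,0],"roll": 0},
    {"travel": [0,0,0],"roll": 0},
  ],
  jaw=11.2,
)

```text
time_s: 10.2
ee_pos: [0.4854, 0.0348, 0.2899]
tool_rot: [2.415, -2.009, 0.0]
ft_force: [-0.7, 0.2, -3.8]
gripper_width: 0.0113
grasp_force: 35.8
```

```bash
python3 th.py
```

```text
t 10.2 tip [245. 140.] blob [245 135  25   7  94] theta 28 lip [0.454 0.21  0.158] Fz -3.85 M [-0.435 -0.035  0.001] grip 35.8
```

arm_command(
  plan=[
    {"travel": [0,0,0],"roll": 0},
    {"travel": [0,0,0],"roll": 0},
  ],
  jaw=11.35,
)

```text
time_s: 10.45
ee_pos: [0.4855, 0.0353, 0.2899]
tool_rot: [-2.416, 2.008, -0.0]
ft_force: [-0.2, -0.0, -3.3]
gripper_width: 0.0115
grasp_force: 29.4
```

```bash
python3 th.py
```

```text
t 10.45 tip [276.         158.07142857] blob [276 150  10  13  79] theta 57 lip [0.464 0.152 0.081] Fz -3.28 M [-0.262 -0.05  -0.026] grip 29.4
```

```bash
python3 - <<'E'
from h import *
t=snap("top","t4.png")[150:260,160:300]; s=snap("side","s4.png")[90:220,200:340]
f=lambda i,h:cv2.resize(i,(int(i.shape[1]*h/i.shape[0]),h),interpolation=cv2.INTER_CUBIC)
cv2.imwrite("pics/m4.png",np.hstack([f(t,330),f(s,330)]))
E
```

```text
(no output)
```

View pics/m4.png

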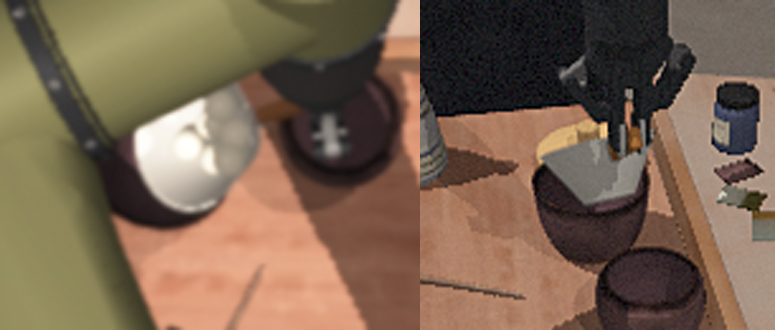

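The picture shows the cup tipped about 50°, its lip over the bowl centre at rim height, and the balls still inside. I'll clamp and raise it before tipping further.

arm_command(
  plan=[
    {"travel": [0,0,0],"roll": 0},
    {"travel": [0,0,15],"roll": 0},
    {"travel": [0,0,30],"roll": 0},
    {"travel": [0,0,45],"roll": 0},
    {"travel": [0,0,55],"roll": 0},
    {"travel": [0,0,55],"roll": 0},
  ],
  jaw=10,
)

```text
time_s: 11.2
ee_pos: [0.4859, 0.0354, 0.3476]
tool_rot: [-2.413, 2.006, -0.003]
ft_force: [0.3, -0.5, -3.4]
gripper_width: 0.0113
grasp_force: 51.8
```

```bash
cat > th.py <<'E'
from h import *
from scipy.optimize import minimize_scalar
def state_theta():
    s=read_state(); im=viewer.snapshot("side").astype(int); G=np.array(s["ee_pos"])-[0,0,.054]
    m=((im.max(2)-im.min(2)<30)&(im.min(2)>85))
    # silhouette of the cup: choose theta whose projected hull best covers grey-white pixels, arm pixels ignored
    a=np.linspace(0,2*np.pi,80); sc=[]
    for t in range(20,95):
        P=np.r_[np.c_[64*np.cos(a),64*np.sin(a),0*a+60],np.c_[28*np.cos(a),28*np.sin(a),0*a]]
        h=cv2.convexHull(proj("side",dip2w(G,t,P)).astype(np.float32)).astype(np.int32)
        k=np.zeros(m.shape,np.uint8); cv2.fillConvexPoly(k,h,1); b=cv2.dilate(k,np.ones((9,9)))-k
        sc.append((m[k>0].mean()-m[b>0].mean(),t))
    sc.sort(); th=sc[-1][1]
    print("t",s["time_s"],"theta",[x[1] for x in sc[-3:]],round(sc[-1][0],2),"lip",dip2w(G,th,[-64,0,60]).round(3)[0],"Fz",np.round(s["ft_force"][2],2),"M",np.round(s["moment"],3),"grip",np.round(s["grasp_force"],1))
state_theta()
E
python3 th.py
```

```text
t 11.2 theta [47, 44, 45] 0.76 lip [0.459 0.181 0.167] Fz -3.37 M [-0.152 -0.057 -0.01 ] grip 51.8
```

arm_command(
  plan=[
    {"travel": [-1,8,0],"roll": 0},
    {"travel": [-2,15,0],"roll": 0},
    {"travel": [-2,15,0],"roll": 0},
    {"travel": [-2,15,0],"roll": 0},
  ],
)

```text
time_s: 11.65
ee_pos: [0.4833, 0.0507, 0.3445]
tool_rot: [2.416, -2.006, -0.0]
ft_force: [-1.2, -0.8, -4.3]
gripper_width: 0.0111
grasp_force: 51.8
```

arm_command(
  plan=[
    {"travel": [0,0,0],"roll": 0},
    {"travel": [0,0,0],"roll": 0},
  ],
  jaw=11.4,
)

```text
time_s: 11.85
ee_pos: [0.4834, 0.0503, 0.3448]
tool_rot: [2.416, -2.008, -0.0]
ft_force: [1.1, -0.8, -3.6]
gripper_width: 0.0114
grasp_force: 27.9
```

```bash
python3 th.py
```

```text
t 11.85 theta [47, 45, 46] 0.76 lip [0.457 0.194 0.162] Fz -3.64 M [-0.397 -0.048 -0.021] grip 27.9
```

arm_command(
  plan=[
    {"travel": [0,0,0],"roll": 0},
    {"travel": [0,0,0],"roll": 0},
  ],
  jaw=11.5,
)

```text
time_s: 12.1
ee_pos: [0.4835, 0.0503, 0.3449]
tool_rot: [-2.416, 2.008, 0.0]
ft_force: [-0.1, 0.1, -3.1]
gripper_width: 0.0117
grasp_force: 23.8
```

```bash
python3 th.py
```

```text
t 12.1 theta [52, 50, 51] 0.79 lip [0.46  0.182 0.15 ] Fz -3.09 M [-0.224 -0.012  0.017] grip 23.8
```

arm_command(
  plan=[
    {"travel": [0,0,0],"roll": 0},
    {"travel": [0,0,0],"roll": 0},
    {"travel": [0,0,0],"roll": 0},
  ],
  jaw=11.57,
)

```text
time_s: 12.45
ee_pos: [0.4834, 0.0504, 0.3448]
tool_rot: [2.416, -2.008, -0.0]
ft_force: [-0.2, 0.2, -2.9]
gripper_width: 0.0119
grasp_force: 21.3
```

```bash
python3 th.py
```

```text
t 12.45 theta [63, 61, 62] 0.83 lip [0.465 0.153 0.127] Fz -2.85 M [-0.098 -0.023 -0.047] grip 21.3
```

arm_command(
  plan=[
    {"travel": [-1,5,0],"roll": 0},
    {"travel": [-1,5,0],"roll": 0},
    {"travel": [-1,5,0],"roll": 0},
  ],
  jaw=11.63,
)

```text
time_s: 12.8
ee_pos: [0.4824, 0.0556, 0.3449]
tool_rot: [2.417, -2.007, -0.0]
ft_force: [0.6, 0.3, -3.2]
gripper_width: 0.0116
grasp_force: 18.4
```

```bash
python3 th.py
```

```text
t 12.8 theta [66, 64, 63] 0.83 lip [0.464 0.155 0.125] Fz -3.22 M [-0.258 -0.064  0.004] grip 18.4
```

arm_command(
  plan=[
    {"travel": [-1,6,0],"roll": 0},
    {"travel": [-2,12,0],"roll": 0},
    {"travel": [-2,12,0],"roll": 0},
    {"travel": [-2,12,0],"roll": 0},
  ],
  jaw=11.69,
)

```text
time_s: 13.25
ee_pos: [0.4804, 0.0677, 0.3449]
tool_rot: [2.417, -2.007, -0.0]
ft_force: [-0.8, -0.6, -2.9]
gripper_width: 0.0122
grasp_force: 15.4
```

```bash
python3 th.py; python3 - <<'E'
from h import *
t=snap("top","t5.png")[150:260,160:300]; s=snap("side","s5.png")[90:220,200:340]
g=lambda i,h:cv2.resize(i,(int(i.shape[1]*h/i.shape[0]),h),interpolation=cv2.INTER_CUBIC)
cv2.imwrite("pics/m5.png",np.hstack([g(t,330),g(s,330)]))
E
```

```text
t 13.25 theta [63, 65, 64] 0.83 lip [0.463 0.165 0.123] Fz -2.95 M [-0.156 -0.032  0.013] grip 15.4
```

View pics/m5.png

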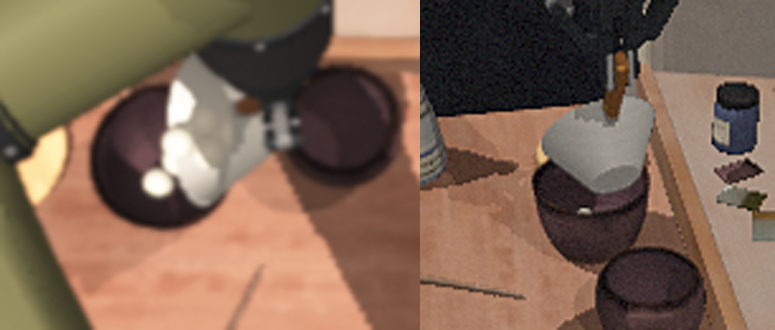

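One ball is already in the bowl, at crop (157,183) in the top view, and the rest are at the lip. I'll keep tipping.

arm_command(
  plan=[
    {"travel": [0,0,0],"roll": 0},
    {"travel": [0,0,0],"roll": 0},
    {"travel": [0,0,0],"roll": 0},
    {"travel": [0,0,0],"roll": 0},
  ],
  jaw=11.75,
)

```text
time_s: 13.8
ee_pos: [0.4805, 0.0673, 0.345]
tool_rot: [-2.416, 2.008, -0.0]
ft_force: [-0.4, 1.1, -2.2]
gripper_width: 0.0117
grasp_force: 12.6
```

```bash
python3 th.py
```

```text
t 13.8 theta [65, 67, 66] 0.78 lip [0.464 0.158 0.12 ] Fz -2.16 M [-0.14  -0.04  -0.024] grip 12.6
```

arm_command(
  plan=[
    {"travel": [-1,4,0],"roll": 0},
    {"travel": [-1,8,0],"roll": 0},
    {"travel": [-1,8,0],"roll": 0},
    {"travel": [-1,8,0],"roll": 0},
  ],
  jaw=11.8,
)

```text
time_s: 14.25
ee_pos: [0.4794, 0.0756, 0.3449]
tool_rot: [2.416, -2.007, 0.0]
ft_force: [-0.5, 0.1, -2.1]
gripper_width: 0.0119
grasp_force: 10.1
```

```bash
python3 th.py
```

```text
t 14.25 theta [67, 68, 66] 0.78 lip [0.463 0.167 0.12 ] Fz -2.06 M [-0.062  0.03   0.054] grip 10.1
```

arm_command(
  plan=[
    {"travel": [0,0,0],"roll": 0},
    {"travel": [0,0,0],"roll": 0},
    {"travel": [0,0,0],"roll": 0},
    {"travel": [0,0,0],"roll": 0},
  ],
  jaw=11.85,
)

```text
time_s: 14.7
ee_pos: [0.4795, 0.0754, 0.3449]
tool_rot: [2.416, -2.008, -0.0]
ft_force: [0.4, 0.3, -2.0]
gripper_width: 0.0121
grasp_force: 7.5
```

```bash
python3 th.py; python3 - <<'E'
from h import *
t=snap("top","t6.png")
hsv=cv2.cvtColor(t.copy(),cv2.COLOR_BGR2HSV); m=((hsv[:,:,1]<60)&(hsv[:,:,2]>150)).astype(np.uint8)[170:240,180:270]
n,L,S,C=cv2.connectedComponentsWithStats(m); print([(S[i].tolist()) for i in range(1,n) if S[i,4]>8])
E
```

```text
t 14.7 theta [68, 67, 66] 0.8 lip [0.463 0.167 0.12 ] Fz -1.99 M [-0.025  0.013  0.02 ] grip 7.5
[[22, 8, 33, 42, 805], [53, 11, 4, 3, 9], [54, 20, 13, 20, 138], [69, 25, 3, 4, 9]]
```

arm_command(
  plan=[
    {"travel": [0,0,0],"roll": 0},
    {"travel": [0,0,0],"roll": 0},
    {"travel": [0,0,0],"roll": 0},
    {"travel": [0,0,0],"roll": 0},
  ],
  jaw=11.88,
)

```text
time_s: 15.2
ee_pos: [0.4794, 0.0754, 0.3449]
tool_rot: [2.416, -2.008, -0.0]
ft_force: [0.3, -0.1, -1.7]
gripper_width: 0.0118
grasp_force: 5.9
```

```bash
python3 th.py
```

```text
t 15.2 theta [68, 67, 66] 0.8 lip [0.463 0.167 0.12 ] Fz -1.7 M [-0.037 -0.068 -0.073] grip 5.9
```

arm_command(
  plan=[
    {"travel": [0,0,0],"roll": 0},
    {"travel": [-2,12,12],"roll": 0},
    {"travel": [0,-4,0],"roll": 0},
    {"travel": [-2,12,12],"roll": 0},
    {"travel": [0,-4,0],"roll": 0},
    {"travel": [-1,5,10],"roll": 0},
    {"travel": [-1,5,10],"roll": 0},
  ],
  jaw=11.8,
)

```text
time_s: 15.95
ee_pos: [0.4786, 0.0813, 0.3568]
tool_rot: [-2.415, 2.006, -0.002]
ft_force: [0.3, 0.0, -1.6]
gripper_width: 0.0116
grasp_force: 6.2
```

```bash
python3 th.py; python3 - <<'E'
from h import *
t=snap("top","t7.png")[150:260,160:300]; s=snap("side","s7.png")[90:220,200:340]
g=lambda i,h:cv2.resize(i,(int(i.shape[1]*h/i.shape[0]),h),interpolation=cv2.INTER_CUBIC)
cv2.imwrite("pics/m7.png",np.hstack([g(t,330),g(s,330)]))
hsv=cv2.cvtColor(t.copy(),cv2.COLOR_BGR2HSV)
v=t[20:64,40:90].min(2)
for y in range(0,44,2): print(" ".join("%3d"%x for x in v[y,::2]))
E
```

```text
t 15.95 theta [93, 91, 92] 0.85 lip [0.477 0.089 0.108] Fz -1.56 M [-0.003  0.005  0.028] grip 6.2
 62  58  54  49  45  59  65  67  66  59  42  38  40  40  39  40  39  40  39  39  39  38  37  37  36
 55  51  63  76  68  70  76  71  69  69  64  44  39  40  41  40  40  40  40  38  38  38  37  37  35
 55  89 122 130 103  72  73  72  72  73  73  65  49  40  40  40  40  40  40  38  38  39  38  37  37
112 131 132  94  74  72  72  70  69  70  71  71  68  57  42  40  39  40  40  38  38  38  38  37  36
133 130  97  65  51  46  42  40  41  44  48  59  66  69  60  45  38  39  39  39  39  38  36  34  33
136 115  53  33  32  34  34  33  33  32  30  29  36  53  68  66  55  42  37  35  35  34  34  33  32
 89  48  28  37  44  46  44  44  43  44  44  41  34  24  37  59  67  64  61  69  40  35  40  39  36
 28  30  41  45  46  44  47  48  48  49  46  45  45  39  26  26  53  66  71  96  54  47  82  83  52
 32  42  46  45  45  47  50  51  49  49  48  50  50  48  41  22  25  60  68 100  72  56 115 120  69
 40  43  48  48  48  51  53  54  52  50  55  54  51  50  49  40  20  37  65  96  76  51 125 132  82
 
[... 498 characters left out ...]

 46  84 229 249 248 233 163 141 159 144 229 244 241 212 112  65  62  51  32  42  93 104 137 150 154
 33  79 229 251 251 239 171 106 103 121 241 252 250 233 143  70  62  51  32  37  90 124 153 160 156
 28  41 148 237 241 213 198 222 213 174 226 249 247 226 112  69  61  50  33  39  80 120 146 156 151
 28  43 118 162 155 127 236 249 245 220 145 175 179 129  73  66  59  48  31  48  97 119 139 150 145
 30 131 224 231 212 170 241 252 249 230 122  67  72  66  65  64  53  42  29  62 107 117 132 142 140
 35 176 247 250 240 200 211 234 203 167  65  57  60  60  58  51  37  30  42 114 119 113 125 136 130
 31 109 232 250 245 209 172 198 175 114  41  34  34  34  33  31  27  26  70 129 132 118 118 127 117
```

The balls are in the bowl: at least five bright blobs show there, and the cup hangs past 90° at its empty weight. I'll clamp it and carry it back to a free spot on the bench.

arm_command(
  plan=[
    {"travel": [0,0,0],"roll": 0},
    {"travel": [0,-5,25],"roll": 0},
    {"travel": [-6,-40,25],"roll": 0},
    {"travel": [-14,-85,25],"roll": 0},
    {"travel": [-23,-130,25],"roll": 0},
    {"travel": [-32,-175,20],"roll": 0},
    {"travel": [-41,-220,-20],"roll": 0},
    {"travel": [-49,-250,-50],"roll": 0},
  ],
  jaw=10.5,
)

```text
time_s: 16.9
ee_pos: [0.4298, -0.1684, 0.3076]
tool_rot: [-2.414, 2.007, -0.003]
ft_force: [0.3, -0.3, -2.6]
gripper_width: 0.011
grasp_force: 41.6
```

arm_command(
  plan=[
    {"travel": [0,0,-20],"roll": 0},
    {"travel": [0,0,-35],"roll": 0},
    {"travel": [0,0,-35],"roll": 0},
    {"travel": [0,0,-35],"roll": 0},
  ],
)

```text
time_s: 17.3
ee_pos: [0.4306, -0.1664, 0.2737]
tool_rot: [-2.417, 2.007, -0.002]
ft_force: [-0.0, 0.1, -2.2]
gripper_width: 0.0113
grasp_force: 41.8
```

```bash
python3 th.py; python3 - <<'E'
from h import *
t=snap("top","t8.png"); b=t.min(2); m=(b>150)&(t.max(2).astype(int)-b<40)
m=m.astype(np.uint8)[120:420,90:430]; n,L,S,C=cv2.connectedComponentsWithStats(m)
print([(S[i,0]+90,S[i,1]+120,S[i,2],S[i,3],S[i,4]) for i in range(1,n) if S[i,4]>8])
v=t[180:226,190:240].min(2)
for y in range(0,46,2): print(" ".join("%3d"%x for x in v[y,::2]))
E
```

```text
t 17.3 theta [88, 90, 89] 0.87 lip [ 0.427 -0.148  0.026] Fz -2.24 M [ 0.06  -0.072  0.02 ] grip 41.8
[(np.int32(388), np.int32(120), np.int32(42), np.int32(17), np.int32(436)), (np.int32(243), np.int32(135), np.int32(12), np.int32(13), np.int32(104)), (np.int32(215), np.int32(142), np.int32(13), np.int32(11), np.int32(79)), (np.int32(202), np.int32(191), np.int32(22), np.int32(28), np.int32(371)), (np.int32(326), np.int32(204), np.int32(28), np.int32(33), np.int32(558)), (np.int32(420), np.int32(291), np.int32(10), np.int32(13), np.int32(90)), (np.int32(416), np.int32(317), np.int32(12), np.int32(8), np.int32(33))]
126 128 128 127 127 127 107  50  31  29  33  32  31  30  30  49  74  91 104 105 104 104 105 105 105
127 126 121 124 119  83  44  26  35  41  43  41  40  40  40  48  79  91 106 106 106 107 106 106 106
121 113 113 113  74  26  27  39  42  42  41  43  44  44  45  48  80  85 106 107 106 106 106 106 106
109 104  99  67  25  29  39  42  42  41  43  46  47  46  45  48  79  81 104 105 104 105 104 105 104
 99  99  64  23  25  37  40  45  45  44  47  48  50  47  47  50  76  79 101 
[... 1123 characters left out ...]

 79  30  23  29  31  32 105 233 252 250 227 183 220 208 142  43  31  32  33  32  31  29  34  54  63
 87  47  19  28  31  31  45 110 175 193 183 239 249 247 218  85  29  29  28  27  26  23  30  54  61
 90  73  28  22  30  32  33  37  50  50 105 203 243 248 203  83  29  29  28  25  24  26  60  58  61
 81  79  60  26  24  30  32  36  35  28  65 125 157 168 133  51  28  27  26  25  25  52  99  71  62
 83  83  81  61  26  23  27  31  33  31  32  63  93  93  58  29  27  26  25  26  53  98 115  86  59
 89  92  91  87  72  45  25  23  27  32  30  33  36  37  33  27  26  27  35  64 105 114 117  95  56
 90  92  92  92  95  92  77  45  32  25  24  26  27  26  24  25  37  56  86 116 118 118 119 100  53
```

All six balls are visible as separate blobs in the bowl. Now I roll the dipper upright: lip on the bench, then follow the arc backwards and down with a light grip.

arm_command(
  plan=[
    {"travel": [0,0,-15],"roll": 0},
    {"travel": [0,0,-25],"roll": 0},
    {"travel": [3,-16,-27],"roll": 0},
    {"travel": [6,-32,-30],"roll": 0},
    {"travel": [9,-48,-35],"roll": 0},
    {"travel": [12,-64,-42],"roll": 0},
    {"travel": [14,-79,-49],"roll": 0},
    {"travel": [17,-93,-57],"roll": 0},
  ],
  jaw=11.7,
)

```text
time_s: 18.2
ee_pos: [0.4474, -0.2607, 0.2156]
tool_rot: [2.416, -2.007, 0.002]
ft_force: [-0.3, -0.6, 7.9]
gripper_width: 0.0119
grasp_force: 15.0
```

```bash
python3 th.py
```

```text
t 18.2 theta [62, 60, 61] 0.78 lip [ 0.428 -0.155 -0.001] Fz 7.9 M [-0.425  0.412  0.119] grip 15.0
```

arm_command(
  plan=[
    {"travel": [5,-27,-10],"roll": 0},
    {"travel": [7,-39,-17],"roll": 0},
    {"travel": [9,-51,-24],"roll": 0},
    {"travel": [11,-62,-33],"roll": 0},
    {"travel": [13,-73,-42],"roll": 0},
    {"travel": [15,-82,-52],"roll": 0},
    {"travel": [17,-91,-63],"roll": 0},
    {"travel": [18,-99,-75],"roll": 0},
  ],
)

```text
time_s: 19.05
ee_pos: [0.4651, -0.3591, 0.139]
tool_rot: [-2.416, 2.008, 0.002]
ft_force: [1.5, -0.6, 1.6]
gripper_width: 0.0118
grasp_force: 15.1
```

```bash
python3 st.py; sed -i 's/range(20,95)/range(-10,95)/' th.py; python3 th.py
```

```text
{'time_s': 19.05, 'ee_pos': [0.465, -0.359, 0.139], 'ft_force': [1.462, -0.634, 1.558], 'moment': [0.141, -0.604, -0.21], 'gripper_width': 0.012, 'grasp_force': 15.108}
t 19.05 theta [15, 16, 17] 0.45 lip [ 0.431 -0.172  0.043] Fz 1.56 M [ 0.141 -0.604 -0.21 ] grip 15.1
```

arm_command(
  plan=[
    {"travel": [1,-4,-10],"roll": 0},
    {"travel": [2,-8,-20],"roll": 0},
    {"travel": [3,-12,-30],"roll": 0},
    {"travel": [3,-15,-38],"roll": 0},
    {"travel": [3,-15,-38],"roll": 0},
  ],
)

```text
time_s: 19.6
ee_pos: [0.4677, -0.3737, 0.101]
tool_rot: [2.415, -2.008, -0.003]
ft_force: [0.8, 1.2, -0.7]
gripper_width: 0.0116
grasp_force: 11.6
```

```bash
python3 st.py; python3 th.py
```

```text
{'time_s': 19.6, 'ee_pos': [0.468, -0.374, 0.101], 'ft_force': [0.78, 1.172, -0.673], 'moment': [-0.033, 0.128, -0.029], 'gripper_width': 0.012, 'grasp_force': 11.602}
t 19.6 theta [1, 3, 2] 0.45 lip [ 0.433 -0.182  0.055] Fz -0.67 M [-0.033  0.128 -0.029] grip 11.6
```

arm_command(
  plan=[
    {"travel": [0,0,-2],"roll": 0},
    {"travel": [0,0,-2],"roll": 0},
    {"travel": [0,0,-2],"roll": 0},
  ],
)

```text
time_s: 19.95
ee_pos: [0.4682, -0.3737, 0.1011]
tool_rot: [2.416, -2.008, 0.001]
ft_force: [-1.8, -1.3, 1.0]
gripper_width: 0.0114
grasp_force: 12.1
```

arm_command(
  plan=[
    {"travel": [0,0,0],"roll": 0},
    {"travel": [0,0,0],"roll": 0},
    {"travel": [0,0,0],"roll": 0},
    {"travel": [0,0,0],"roll": 0},
    {"travel": [0,0,0],"roll": 0},
  ],
  jaw=40,
)

```text
time_s: 20.45
ee_pos: [0.4682, -0.3737, 0.1006]
tool_rot: [2.416, -2.008, -0.0]
ft_force: [-0.1, -0.0, -0.1]
gripper_width: 0.04
grasp_force: 0.0
```

arm_command(
  plan=[
    {"travel": [0,0,30],"roll": 0},
    {"travel": [0,0,70],"roll": 0},
    {"travel": [0,0,120],"roll": 0},
    {"travel": [0,0,160],"roll": 0},
    {"travel": [0,50,190],"roll": 0},
    {"travel": [0,100,190],"roll": 0},
    {"travel": [0,150,190],"roll": 0},
    {"travel": [0,200,190],"roll": 0},
  ],
)

```text
time_s: 21.25
ee_pos: [0.4678, -0.1794, 0.291]
tool_rot: [-2.415, 2.008, -0.001]
ft_force: [2.1, -0.2, 0.2]
gripper_width: 0.0401
grasp_force: 0.0
```

arm_command(
  plan=[
    {"travel": [0,380,0],"roll": -0.18},
    {"travel": [0,380,0],"roll": -0.18},
    {"travel": [0,380,0],"roll": -0.18},
    {"travel": [0,380,0],"roll": -0.18},
    {"travel": [0,380,0],"roll": -0.18},
    {"travel": [0,380,0],"roll": -0.18},
    {"travel": [0,380,0],"roll": -0.18},
    {"travel": [0,380,0],"roll": -0.18},
  ],
)

```text
time_s: 22.05
ee_pos: [0.4675, 0.2017, 0.2907]
tool_rot: [-2.227, 2.215, 0.0]
ft_force: [0.1, 0.0, -0.7]
gripper_width: 0.0401
grasp_force: 0.0
```

```bash
python3 st.py; python3 - <<'E'
from h import *
t=snap("top","t9.png"); s=snap("side","s9.png")
def blob(im,x0,y0,x1,y1,cond):
    m=np.zeros(im.shape[:2],np.uint8); m[y0:y1,x0:x1]=cond(im.astype(int))[y0:y1,x0:x1]
    n,L,S,C=cv2.connectedComponentsWithStats(m); return [(S[i].tolist(),C[i].round(1).tolist()) for i in range(1,n) if S[i,4]>60]
w=lambda i:(i.min(2)>120)&(i.max(2)-i.min(2)<45)
print("dipper top",blob(t,320,170,430,280,w)); print("dipper side",blob(s,230,240,345,330,w))
for G in [np.array([.468,-.374,.045])]: print(np.r_[proj("top",rim(G,0)).min(0),proj("top",rim(G,0)).max(0)].round(1),np.r_[proj("side",rim(G,0)).min(0),proj("side",rim(G,0)).max(0)].round(1))
E
```

```text
{'time_s': 22.05, 'ee_pos': [0.468, 0.202, 0.291], 'ft_force': [0.127, 0.013, -0.72], 'moment': [-0.025, -0.074, 0.032], 'gripper_width': 0.04, 'grasp_force': 0.0}
dipper top [([346, 190, 46, 46, 1664], [368.5, 212.0])]
dipper side [([257, 261, 59, 49, 2152], [286.5, 284.4])]
[345.  189.  390.8 234.4] [256.9 260.1 316.1 306.9]
```

The dipper stands upright; its boxes match the upright model in both views. Next, a check that neither bowl nor the lid has moved since the start.

```bash
python3 - <<'E'
from h import *
g=lambda n:cv2.cvtColor(cv2.imread("pics/"+n),cv2.COLOR_BGR2GRAY).astype(np.float32)
def sh(a,b,box):
    x0,y0,x1,y1=box; T=b[y0:y1,x0:x1]; R=a[y0-5:y1+5,x0-5:x1+5]
    c=cv2.matchTemplate(R,T,cv2.TM_CCOEFF_NORMED); _,v,_,l=cv2.minMaxLoc(c); return l[0]-5,l[1]-5,round(float(v),3)
a=g("top0.png"); 
for n in ("raw_t8.png","raw_t9.png"):
    b=g(n); print(n,"tall left",sh(b,a,(186,192,206,226)),"tall bottom",sh(b,a,(196,214,232,230)),"low",sh(b,a,(250,190,296,213)),"lid",sh(b,a,(132,176,184,224)))
a=g("side0.png")
for n in ("raw_s8.png","raw_s9.png"):
    import os
    if os.path.exists("pics/"+n): b=g(n); print(n,"tall",sh(b,a,(242,170,294,195)),"low",sh(b,a,(268,190,316,230)))
E
```

```text
raw_t8.png tall left (-2, -1, 0.79) tall bottom (0, 2, 0.731) low (-5, -5, -0.234) lid (0, 0, 1.0)
raw_t9.png tall left (-4, -3, 0.655) tall bottom (0, 2, 0.736) low (-1, 1, 0.811) lid (1, 5, 0.598)
raw_s9.png tall (1, 3, 0.764) low (0, 0, 0.812)
```

arm_command(
  plan=[
    {"travel": [8,151,0],"roll": 0},
    {"travel": [8,151,0],"roll": 0},
    {"travel": [8,151,0],"roll": 0},
    {"travel": [8,151,0],"roll": 0},
    {"travel": [8,151,0],"roll": 0},
  ],
  jaw=60,
)

```text
time_s: 22.65
ee_pos: [0.4761, 0.3505, 0.2897]
tool_rot: [2.226, -2.214, 0.001]
ft_force: [-0.4, 0.5, -0.4]
gripper_width: 0.0599
grasp_force: 0.0
```

```bash
python3 st.py
```

```text
{'time_s': 22.65, 'ee_pos': [0.476, 0.35, 0.29], 'ft_force': [-0.364, 0.472, -0.41], 'moment': [-0.075, -0.027, 0.032], 'gripper_width': 0.06, 'grasp_force': 0.0}
```

```bash
python3 - <<'E'
from h import *
t=snap("top","t10.png")[165:245,175:310]; s=snap("side","s10.png")[135:240,230:330]
t0=cv2.imread("pics/top0.png")[165:245,175:310]; s0=cv2.imread("pics/side0.png")[135:240,230:330]
g=lambda i,k:cv2.resize(i,None,fx=k,fy=k,interpolation=cv2.INTER_CUBIC)
top=np.hstack([g(t,2.9)[:,:391],g(t0,2.9)[:,:391]]); sd=np.hstack([g(s,3.3)[:,:391],g(s0,3.3)[:,:391]]); 
h=lambda i:np.pad(i,((0,0),(0,782-i.shape[1]),(0,0)))
m=np.vstack([h(top),h(sd)]); print(m.shape); cv2.imwrite("pics/m10.png",m)
E
```

```text
(578, 782, 3)
```

View pics/m10.png

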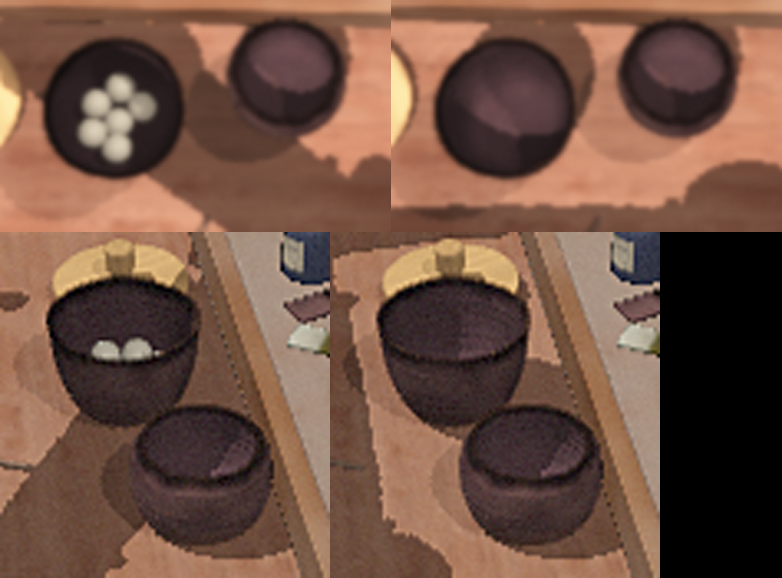

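The picture shows six balls in the tall bowl, and both bowls at the same pixels as before (tall rim x44–183, y39–178 in both crops). Next I fetch the lid.

arm_command(
  plan=[
    {"travel": [0,2,-50],"roll": 0},
    {"travel": [0,2,-95],"roll": 0},
    {"travel": [0,2,-135],"roll": 0},
    {"travel": [0,2,-165],"roll": 0},
    {"travel": [0,2,-180],"roll": 0},
    {"travel": [0,2,-188],"roll": 0},
    {"travel": [0,2,-188],"roll": 0},
    {"travel": [0,2,-188],"roll": 0},
  ],
)

```text
time_s: 23.55
ee_pos: [0.4769, 0.3524, 0.1048]
tool_rot: [-2.224, 2.215, -0.0]
ft_force: [-0.3, 0.5, 1.0]
gripper_width: 0.06
grasp_force: 0.0
```

arm_command(
  plan=[
    {"travel": [0,0,0],"roll": 0},
    {"travel": [0,0,0],"roll": 0},
    {"travel": [0,0,0],"roll": 0},
    {"travel": [0,0,0],"roll": 0},
    {"travel": [0,0,0],"roll": 0},
  ],
  jaw=20,
  squeeze=60,
)

```text
time_s: 24.05
ee_pos: [0.4766, 0.3525, 0.1043]
tool_rot: [-2.225, 2.215, -0.0]
ft_force: [-1.6, -0.2, 6.0]
gripper_width: 0.0276
grasp_force: 59.7
```

```bash
python3 st.py
```

```text
{'time_s': 24.05, 'ee_pos': [0.477, 0.353, 0.104], 'ft_force': [-1.631, -0.201, 5.95], 'moment': [-0.077, 0.411, 0.024], 'gripper_width': 0.028, 'grasp_force': 59.7}
```

arm_command(
  plan=[
    {"travel": [0,0,20],"roll": 0},
    {"travel": [0,0,55],"roll": 0},
    {"travel": [0,0,95],"roll": 0},
    {"travel": [-2,-20,125],"roll": 0},
    {"travel": [-6,-60,130],"roll": 0},
    {"travel": [-10,-100,130],"roll": 0},
    {"travel": [-14,-140,130],"roll": 0},
    {"travel": [-16,-165,130],"roll": 0},
  ],
)

```text
time_s: 24.85
ee_pos: [0.4596, 0.1849, 0.2326]
tool_rot: [2.225, -2.218, -0.001]
ft_force: [-0.1, 0.1, -1.2]
gripper_width: 0.0278
grasp_force: 59.5
```

arm_command(
  plan=[
    {"travel": [0,-10,-15],"roll": 0},
    {"travel": [0,-10,-15],"roll": 0},
    {"travel": [0,-10,-15],"roll": 0},
    {"travel": [0,-10,-15],"roll": 0},
  ],
)

```text
time_s: 25.25
ee_pos: [0.4603, 0.1776, 0.218]
tool_rot: [-2.226, 2.216, -0.0]
ft_force: [0.2, 0.4, -0.8]
gripper_width: 0.0277
grasp_force: 59.4
```

```bash
python3 st.py; python3 - <<'E'
from h import *
s=snap("side","s11.png"); t=snap("top","t11.png")
e=np.array(read_state()["ee_pos"]); off=.1043
lift=e[2]-off
for n,im in(("side",s),("top",t)):
    hsv=cv2.cvtColor(im.copy(),cv2.COLOR_BGR2HSV); m=((hsv[:,:,0]>15)&(hsv[:,:,0]<28)&(hsv[:,:,1]>70)&(hsv[:,:,2]>120)).astype(np.uint8)
    k,L,S,C=cv2.connectedComponentsWithStats(m); i=1+S[1:,4].argmax(); print(n,"obs",S[i].tolist(),[S[i,0],S[i,1],S[i,0]+S[i,2]-1,S[i,1]+S[i,3]-1])
    print(" pred top face",box(n,[e[0],e[1],.02+lift],.069).round(1)," lower edge",box(n,[e[0],e[1],.01+lift],.069).round(1))
E
```

```text
{'time_s': 25.25, 'ee_pos': [0.46, 0.178, 0.218], 'ft_force': [0.239, 0.415, -0.756], 'moment': [0.014, -0.05, -0.013], 'gripper_width': 0.028, 'grasp_force': 59.449}
side obs [399, 227, 86, 110, 3494] [np.int32(399), np.int32(227), np.int32(484), np.int32(336)]
 pred top face [242.1 135.7 290.9 162.2]  lower edge [242.4 138.6 290.9 165.3]
top obs [41, 209, 213, 211, 11837] [np.int32(41), np.int32(209), np.int32(253), np.int32(419)]
 pred top face [185.8 172.7 238.7 224.7]  lower edge [186.6 173.6 239.  225.1]
```

```bash
python3 - <<'E'
from h import *
for n,r in(("side",(225,120,310,180)),("top",(170,160,255,240))):
    im=cv2.imread(f"pics/raw_{'s' if n=='side' else 't'}11.png"); hsv=cv2.cvtColor(im,cv2.COLOR_BGR2HSV)
    m=((hsv[:,:,0]>15)&(hsv[:,:,0]<30)&(hsv[:,:,1]>60)&(hsv[:,:,2]>90)).astype(np.uint8); w=np.zeros_like(m); x0,y0,x1,y1=r; w[y0:y1,x0:x1]=m[y0:y1,x0:x1]
    k,L,S,C=cv2.connectedComponentsWithStats(w); i=1+S[1:,4].argmax(); print(n,S[i].tolist(),"->",S[i,0]+S[i,2]-1,S[i,1]+S[i,3]-1)
E
```

```text
side [243, 135, 48, 30, 857] -> 290 164
top [170, 160, 30, 20, 192] -> 199 179
```

The lid hangs level and centred under the tool: the side view box is 243–290 × 135–164 against a prediction of 242–291 × 136–165. Lowering it now.

arm_command(
  plan=[
    {"travel": [0,1,-10],"roll": 0},
    {"travel": [0,1,-20],"roll": 0},
    {"travel": [0,1,-27],"roll": 0},
    {"travel": [0,1,-27],"roll": 0},
    {"travel": [0,1,-27],"roll": 0},
  ],
)

```text
time_s: 25.85
ee_pos: [0.4601, 0.1779, 0.1904]
tool_rot: [2.225, -2.216, 0.0]
ft_force: [0.1, 0.2, -0.2]
gripper_width: 0.0281
grasp_force: 59.5
```

arm_command(
  plan=[
    {"travel": [0,0,-3],"roll": 0},
    {"travel": [0,0,-3],"roll": 0},
    {"travel": [0,0,-3],"roll": 0},
  ],
)

```text
time_s: 26.15
ee_pos: [0.4603, 0.178, 0.188]
tool_rot: [-2.225, 2.217, -0.0]
ft_force: [1.0, 0.1, 0.2]
gripper_width: 0.0275
grasp_force: 59.5
```

arm_command(
  plan=[
    {"travel": [0,0,-2],"roll": 0},
    {"travel": [0,0,-2],"roll": 0},
    {"travel": [0,0,-2],"roll": 0},
  ],
)

```text
time_s: 26.45
ee_pos: [0.4605, 0.1781, 0.1872]
tool_rot: [-2.225, 2.216, -0.001]
ft_force: [-1.6, 0.9, 6.0]
gripper_width: 0.0278
grasp_force: 60.4
```

arm_command(
  plan=[
    {"travel": [0,0,0],"roll": 0},
    {"travel": [0,0,0],"roll": 0},
    {"travel": [0,0,0],"roll": 0},
    {"travel": [0,0,0],"roll": 0},
    {"travel": [0,0,0],"roll": 0},
  ],
  jaw=60,
)

```text
time_s: 26.95
ee_pos: [0.4601, 0.1779, 0.1855]
tool_rot: [2.226, -2.217, -0.0]
ft_force: [-0.7, 0.2, -0.6]
gripper_width: 0.0599
grasp_force: 0.0
```

arm_command(
  plan=[
    {"travel": [0,0,15],"roll": 0},
    {"travel": [0,0,45],"roll": 0},
    {"travel": [0,0,90],"roll": 0},
    {"travel": [0,40,120],"roll": 0},
    {"travel": [0,90,120],"roll": 0},
    {"travel": [0,140,120],"roll": 0},
    {"travel": [0,190,120],"roll": 0},
    {"travel": [0,200,120],"roll": 0},
  ],
)

```text
time_s: 27.75
ee_pos: [0.4594, 0.3819, 0.3048]
tool_rot: [2.228, -2.212, -0.0]
ft_force: [-0.1, -0.7, -0.9]
gripper_width: 0.06
grasp_force: 0.0
```

```bash
python3 st.py; python3 - <<'E'
from h import *
for n,r in(("side",(225,120,310,185)),("top",(175,160,255,240))):
    im=snap(n,n+"12.png"); hsv=cv2.cvtColor(im.copy(),cv2.COLOR_BGR2HSV)
    m=((hsv[:,:,0]>15)&(hsv[:,:,0]<30)&(hsv[:,:,1]>60)&(hsv[:,:,2]>90)).astype(np.uint8); w=np.zeros_like(m); x0,y0,x1,y1=r; w[y0:y1,x0:x1]=m[y0:y1,x0:x1]
    k,L,S,C=cv2.connectedComponentsWithStats(w); i=1+S[1:,4].argmax(); print(n,S[i].tolist(),"->",S[i,0]+S[i,2]-1,S[i,1]+S[i,3]-1)
    for z in(.092,.102,.142): print("  pred z",z,box(n,[.4605,.178,z],.069 if z<.14 else .015).round(1))
    b=im.min(2).astype(int); ww=((b>170)&(im.max(2)-b<35)).astype(np.uint8)[160:420]; k,L,S,C=cv2.connectedComponentsWithStats(ww); print("white",[(S[i,0],S[i,1]+160,S[i,2],S[i,3]) for i in range(1,k) if 15<S[i,4]<400])
    if n=="side":
        g=lambda f:cv2.cvtColor(cv2.imread(f),cv2.COLOR_BGR2GRAY).astype(np.float32); A=g("pics/side0.png"); B=g("pics/raw_side12.png")
        for nm,(a,b_,c,d) in dict(tall=(242,175,294,195),low=(268,190,316,230)).items():
            q=cv2.matchTemplate(B[b_-5:d+5,a-5:c+5],A[b_:d,a:c],cv2.TM_CCOEFF_NORMED); print(nm,np.array(cv2.minMaxLoc(q)[3])-5,q.max().round(2))
E
```

```text
{'time_s': 27.75, 'ee_pos': [0.459, 0.382, 0.305], 'ft_force': [-0.077, -0.745, -0.91], 'moment': [-0.061, 0.033, -0.01], 'gripper_width': 0.06, 'grasp_force': 0.0}
side [243, 144, 48, 30, 926] -> 290 173
  pred z 0.092 [243.4 147.7 291.1 174.7]
  pred z 0.102 [243.1 144.8 291.1 171.7]
  pred z 0.142 [261.1 143.  271.8 148.7]
white [(np.int32(475), np.int32(175), np.int32(15), np.int32(7)), (np.int32(412), np.int32(238), np.int32(19), np.int32(39)), (np.int32(60), np.int32(265), np.int32(9), np.int32(7)), (np.int32(258), np.int32(268), np.int32(9), np.int32(14)), (np.int32(394), np.int32(279), np.int32(13), np.int32(25)), (np.int32(257), np.int32(283), np.int32(18), np.int32(23)), (np.int32(174), np.int32(374), np.int32(7), np.int32(11)), (np.int32(236), np.int32(410), np.int32(12), np.int32(10))]
tall [0 0] 0.91
low [0 0] 0.89
top [202, 177, 37, 30, 503] -> 238 206
  pred z 0.092 [189.  176.4 239.9 226.4]
  pred z 0.102 [188.2 175.5 239.6 226. ]
  pred z 0.142 [205.8 192.  217.4 203.4]
white [(np.int32(513), np.int32(240), np.int32(6), np.int32(5)), (np.int32(501), np.int32(251), np.int32(18), np.int32(16)), (np.int32(454), np.int32(253), np.int32(17), np.int32(13)), (np.int32(439), np.int32(283), np.int32(6), np.int32(4)), (np.int32(421), np.int32(291), np.int32(20), np.int32(12)), (np.int32(463), np.int32(302), np.int32(17), np.int32(12))]
```

The lid sits level at the predicted height, the bowls are unmoved, the dipper is upright, and there are no loose balls. Handing in.

```bash
python3 -c "
from workcell import ticket
print(ticket.finish_job())"
```

```text
the job is handed in; nothing more can be done
None
```

The job is handed in at about 28 s of robot time: all six balls are in the tall bowl, the empty dipper stands upright, the lid sits level on the tall bowl's rim, and neither bowl moved; no verdict came back.

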